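# Seat the specimen carrier on the polisher's hex drive hub

## Robot

A 7-joint arm with a two-finger parallel gripper is mounted at the origin on the work surface. World frame = base frame: x ahead of the robot, y to its left, z up, the work surface at z = 0. Lengths are in m, angles in rad, forces in N, time in s.
With the tool pointing down it reaches from about 0.4 to 0.85 m from the base axis. Payload 10.4 kg.
Tool frame: the origin (TCP) lies on the centre line of the jaws, within the pads' length; the fingertips stand 8 mm ahead of it and the grasp point (between the pads) lies 11 mm behind it (r.finger_overhang is the distance from the TCP to the fingertips, in m); z points along the fingers, y is the line along which they close (so a half turn about z gives the same grasp; the last joint's range is limited). The gripper opens to 87 mm and grips with 3 to 60 N. Pads are 19 mm wide; open, the fingers measure 117 mm over their backs; the gripper's body (75 mm by 190 mm) begins 51 mm behind the grasp point.
Start: joints at [-1.214, 0.332, -0.065, 1.46, 0.022, 1.35, -0.088], TCP at [0.232, 0.58, 0.195] pointing down, gripper open.
Joint ranges: [-2.6, 2.6], [-0.5, 2.12], [-1.47, 1.34], [0.16, 2.42], [-1.27, 4.41], [0.06, 2.06], [-2.6, 2.6]. Speed limits (rad/s): [2.22, 2.22, 2.79, 2.79, 3.14, 3.14, 3.14].

## Interface

Orientations are given as a unit quaternion [x, y, z, w].
In Python, from bench import r, vision gives the robot as it stands.
- The arm moves only by the tool drive_tool, never from a script. Its argument "series" is a list of rows, each a list of 2 entries, a list of its own where there are three numbers: the shift along the world's x, y, z in cm, then the turn about the world's z in degrees. A call has exactly 10 rows; each row shifts and turns the commanded pose from where the row before left it; what a row does not reach is not made up. A row lasts 1/8 s, in which the tool goes at most 62.5 mm and 10.7 degrees, less where a joint would pass 70% of its speed; a pose out of reach is approached as far as the arm can. A call with a gripper value outside its range is refused whole. "hand" is the closure, from 0 (fully open) to 1 (shut), set as the call begins (left out, the last holds). The fingers move at their own pace and stop on an object; "newtons" is the grip in N (left out, the last holds). Time passes only in rows, so rows that do not move let the fingers close, or fill a call up. It gives the time, the measured TCP pose, the force, the opening and the grip force at its end, in the units of the state.
- r.read_state(): the state, without advancing time (a new reading comes with each control period).
- vision.camera(name): name is "scene" or "side" or "wrist"; returns a dict with "color" (420x560x3 uint8, red, green, blue), "intrinsics" (3x3 intrinsics, pixels), "R" (3x3) and "t" (3): a world point X has camera coordinates R X + t; the wrist camera has in their place "mount" (4x4, takes a point from camera to tool coordinates, whose origin is the TCP and whose axes are the flange's). Camera axes: x right, y down, z forward; pixel columns grow to the right and rows downward; lengths in m; the calibration is good to about 2 mm. A picture is of the moment at which its call begins: read the wrist's pose just before it. There is no depth.
- r.close_job(): hands the job in; it is judged then, once.
The state is a dict: "time": time; "joint_positions": joint angles; "joint_vel": joint speeds; "joint_torque": joint torques, N m; "ee_pos": TCP position; "eef_rot": TCP orientation; "ft_force": force on the tool from outside, world axes, zero at the start; "torque": the same for the moment, N m; "width": finger opening in m; "grip_force": force on a finger pad.
Only numpy, scipy, OpenCV 4.12 (cv2) and the standard library are available. Lean on these libraries where they do the work, as an engineer would, in place of code of your own. Each camera call takes 0.05 s, during which the arm holds its last target. There are 200 camera calls.

## Task

The round specimen carrier is sitting high on the drive unit because its hidden hex socket is not in line with the hex drive hub underneath. Slide the rim catch outward, well clear of the slotted lug; then press down on the carrier and turn it little by little, pushing against its drive pins, until it drops onto the hex, and press it fully home, level on the deck. Turn it where it sits rather than lifting it off, leave the catch open, and do not disturb the other things on the machine and the bench.

Things in the scene. Friction and masses are not known exactly. Their poses are not given: they have to be found in the camera images.
- seat (a point): Centre of the drive unit's deck, on the hub axis, on the deck's top face, 85 mm above the bench. The unit is a fixed grey and white box, 270 mm (x) by 400 mm (y); the point's axes are the unit's: z up, +y along the deck to the catch. The hidden hub on this axis is a fixed steel hexagon, 80 mm across flats, 12 mm high above the deck, stopped at an unknown angle.
- spindle_tip (a point): Top of the fixed round spindle, 16 mm in diameter, on the hub axis, 54 mm above the deck; it passes through the carrier's bore and keeps it centred within 1 mm.
- sleeve_top (a point): Centre of the top of a dark ring sleeve around the hub hex under the carrier, 124 mm in outer diameter, 12 mm above the deck at the start. Dry friction of about 12 N holds it up and it does not spring back: an aligned carrier needs a push besides its weight, about 10 to 16 N at a pin. If one side enters first and sticks, ease off the turning and press the other side too.
- carrier: Loose round aluminium plate, 144 mm in diameter, 26 mm thick, 0.55 to 0.9 kg, with six flush dark specimens. Origin: centre of its underside; z up. Underside 12 mm above the deck at the start, on the deck when home. Hex socket below: 84 mm across flats, 14 mm deep, 8 to 52 degrees out of line with the hub (at most 52 either way will do); it enters within about 3 degrees of line.
- pin_a (a point): Centre of the top of one upright steel drive pin, 12 mm in diameter, at the carrier's x = +46 mm, y = 0. It stands 22 mm above the carrier's top face (48 mm above the carrier's origin).
- pin_b (a point): Centre of the top of the other drive pin, the same size, at the carrier's x = -46 mm, y = 0.
- lug (a point): Top of the slotted lug on the carrier's rim at its +y: two small blocks with a 15 mm slot between them, out to 82.5 mm from the axis and 39 mm wide over all, 2 to 16 mm above the carrier's underside. The catch's nose stands in the slot at the start.
- catch (a joint): Travel of the rim catch, 0 (its nose in the lug's slot: the carrier cannot turn) to 0.028 m (fully out). It slides along the unit's +y, away from the hub, with about 3 N of friction, and stays where left. Its nose starts 73.5 mm from the hub axis: just clear of the lug at 0.010 m, well clear from 0.02 m.
- catch_knob (a point): Centre of the top of the catch's upright round knob, a dark steel post 14 mm in diameter standing 26 mm above a flat steel bar 10 mm wide. It starts 125.5 mm from the hub axis along the unit's +y, 50 mm above the deck; the bar's top is 24 mm above the deck. Side guides beside the bar, tops 22 mm above the deck, reach from 125 to 175 mm. It moves with the catch.
- dropper: Bystander: black dropper bottle, 32 mm in diameter, 85 mm high, standing at the far -y corner of the deck. Origin: centre of its underside.
- puck: Bystander: black resin specimen, 32 mm in diameter, 20 mm high, on the deck's far +y corner. Origin: centre of its underside.
- collar: Bystander: brass ring, 36 mm in diameter, 14 mm high, on the deck's near -y corner. Origin: centre of its underside.
- suspension: Bystander: white bottle 60 mm in diameter, 150 mm high, on the bench left of the unit. Origin: centre of its underside.
- cup: Bystander: grey plastic cup, 72 mm in diameter, 85 mm high, on the bench at the left. Origin: centre of its underside.
- brush: Bystander: brush lying on the bench at the right. Origin: centre of its underside.
- spanner: Bystander: wrench lying on the bench at the right. Origin: centre of its underside.
- jar: Bystander: amber jar 56 mm in diameter, 70 mm high, on the bench at the right. Origin: centre of its underside.
There are look-alikes about, which are no part of the job. Leave any turquoise look-alike of the carrier alone.

How it is judged:
On the way, in this order (a step that is already met when the one before it is completed fails the run):
1. the rim catch is slid out, clear of the lug, with the carrier still high (value of joint catch above 0.018 m and z of carrier in the frame of seat above 0.008 m), for 0.1 s.
2. the carrier has dropped over the hex (z of carrier in the frame of seat below 0.004 m), for 0.2 s.
At the end, for the whole second after the job is handed in: The carrier lies fully home on the hub: underside within 2.5 mm of the deck, tilted less than 0.03 rad, within 4 mm of the hub axis and at rest; the catch is still open by more than 15 mm (z of carrier in the frame of seat below 0.0025 m and angle between carrier's own z axis and vertical below 0.03 rad and horizontal distance between carrier and seat below 0.004 m and value of joint catch above 0.015 m and linear speed of carrier below 0.01 m/s); the robot touches nothing.
It fails at once if the carrier is lifted off (its origin more than 22 mm above the deck) (z of carrier in the frame of seat above 0.022 m).
It fails at once if another thing on the machine or the bench is moved more than 25 mm (distance of any of dropper, puck, collar, suspension, cup, brush, spanner, jar from where it was at the start of the episode above 0.025 m).
It also fails if it takes over 58 s, if anything falls off the work surface, if the arm or the gripper's body presses on something with over 40 N, if the wrist force passes 120 N, or if a joint passes its speed limit or range.

## Working session

There is one attempt and no reset: what is moved stays moved. The work goes in short steps, Python scripts to look and compute and a tool call to move; the robot and the scene stay as the last step left them, time stands still between calls to the robot, and variables do not carry over. Pictures are saved under pics/ and viewed, at most 10 in all, crops included, and the job is handed in when it is done.

Besides the shell and the picture viewer there is one more tool, called after "Emit:" by a JSON object that holds its "method" and its "body". drive_tool: Moves the arm, as the interface text tells. Its arguments: {"type":"object","properties":{"series":{"type":"array"},"hand":{"type":"number"},"newtons":{"type":"number"}},"required":["series"]}

```bash
mkdir -p pics; python3 - <<'E'
from bench import r, vision
import cv2,pickle
s=r.read_state();print(s)
for n in("scene","side"):
    c=vision.camera(n);pickle.dump(c,open(f'{n}.pkl','wb'))
    cv2.imwrite(f'pics/{n}0.png',cv2.resize(c["color"][:,:,::-1],(800,600),interpolation=cv2.INTER_CUBIC))
    print(c['intrinsics'],c['R'],c['t'])
E
```

```text
{'time': 0.0, 'joint_positions': array([-1.21362071,  0.33284321, -0.06471633,  1.46094912,  0.02159202,
        1.34991016, -0.08849492]), 'joint_vel': array([-0.00123045, -0.00042318,  0.00018931,  0.00088681, -0.00117849,
       -0.00116771,  0.00115424]), 'joint_torque': array([ 4.51810856e-04, -6.23261046e+01,  2.48829753e-02, -3.89905715e+01,
       -6.12583640e-02,  3.98975029e-02,  1.69563787e-04]), 'ee_pos': array([0.23152981, 0.58006544, 0.19386819]), 'eef_rot': array([ 1.88729073e-01,  9.82028939e-01, -6.99168776e-04, -1.06828874e-04]), 'ft_force': array([-0.0208783 , -0.05150781, -0.56414635]), 'torque': array([0.00882752, 0.0127156 , 0.02734756]), 'grip_force': 0.0, 'width': 0.08737110598492727}
[[473.0497736    0.         289.25840369]
 [  0.         473.0497736  206.19853317]
 [  0.           0.           1.        ]] [[-0.47316967  0.88066923 -0.02306888]
 [ 0.49927963  0.24649674 -0.83063783]
 [-0.72583078 -0.40455045 -0.55633499]] [ 0.251991   -0.12680241  1.59518722]
[[422.41478281   0.         277.06471214]
 [  0.         422.41478281 218.96693504]
 [  0.           0.           1.        ]] [[ 0.83272837 -0.55360379  0.0092898 ]
 [-0.2734725  -0.42582916 -0.86248613]
 [ 0.48143146  0.71567617 -0.50599543]] [-0.40030427  0.22035965  1.07364651]
```

View pics/scene0.png

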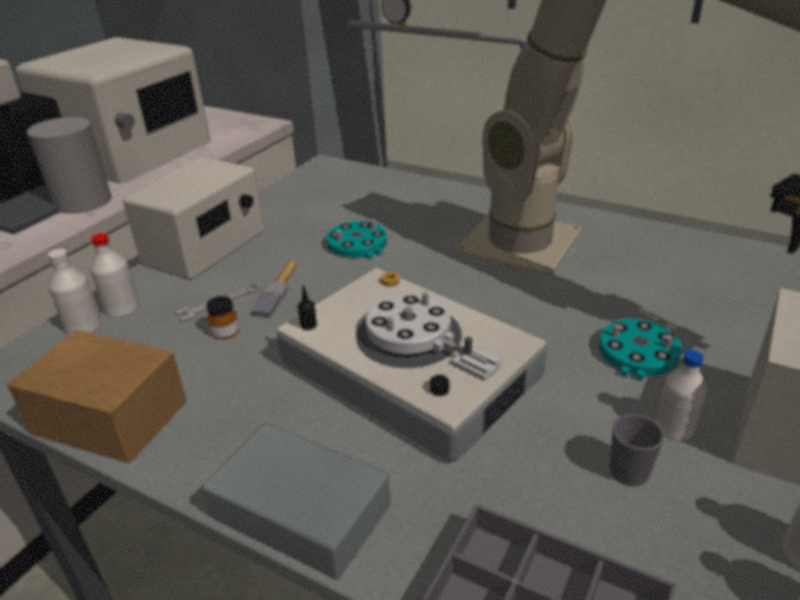

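View pics/side0.png

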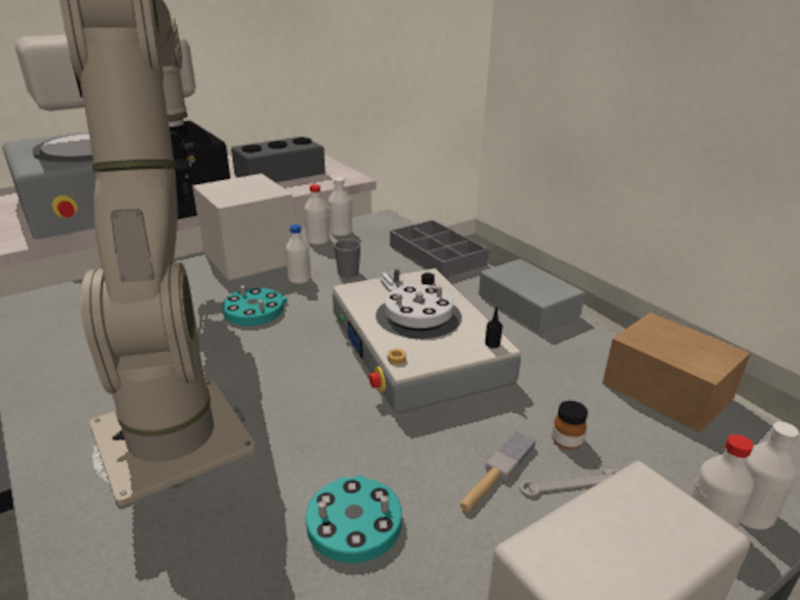

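The scene view shows the aluminium carrier on the deck at (408,322). The turquoise look-alikes are at (357,238) and (640,346), off the unit. The silver one on the white deck, with the catch and lug, is the one meant. I'll confirm that in an enlarged crop.

```bash
python3 - <<'E'
import cv2,pickle,numpy as np
a=pickle.load(open('scene.pkl','rb'))['color'][195:285,240:360,::-1]
b=pickle.load(open('side.pkl','rb'))['color'][180:270,245:365,::-1]
f=lambda i:cv2.resize(i,None,fx=6.6667,fy=6.6667,interpolation=cv2.INTER_CUBIC)
cv2.imwrite('pics/c1.png',f(a));cv2.imwrite('pics/c2.png',f(b))
E
```

```text
(no output)
```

View pics/c1.png

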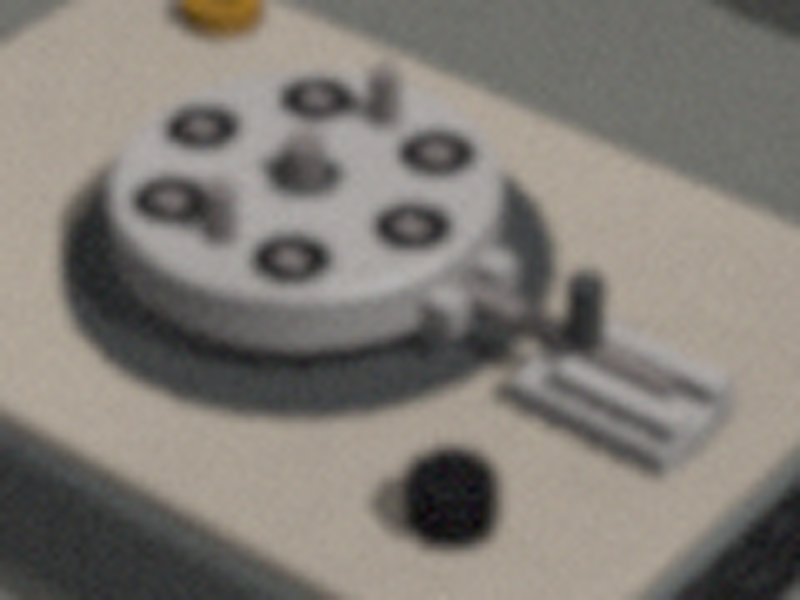

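View pics/c2.png

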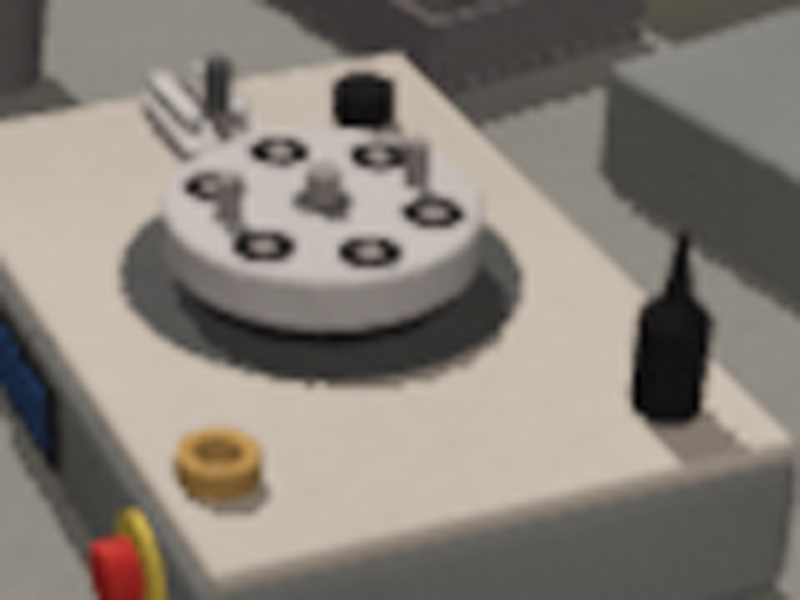

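The crops confirm it: silver plate with spindle, two pins, lug and catch knob. Tops in the scene crop: spindle (308,142), pins (385,74) and (217,188), knob (587,279). In the side crop: spindle (326,170), pins (230,182) and (416,148), knob (217,66).

```bash
cat >h.py <<'E'
import numpy as np
def hit(c,u,v,z,R=None,t=None):
    R=c['R'] if R is None else R; t=c['t'] if t is None else t
    d=R.T@np.linalg.solve(c['intrinsics'],[u,v,1]);o=-R.T@t
    return o+d*(z-o[2])/d[2]
E
python3 - <<'E'
import pickle,numpy as np
from h import hit
a=pickle.load(open('scene.pkl','rb'));b=pickle.load(open('side.pkl','rb'))
P={'sp':(308,142,326,170,.139),'p1':(385,74,230,182,.145),'p2':(217,188,416,148,.145),'kn':(587,279,217,66,.135)}
k=.15;M={}
for n,(u,v,x,y,z) in P.items():
    p=hit(a,240+u*k,195+v*k,z);q=hit(b,245+x*k,180+y*k,z);M[n]=(p+q)/2;print(n,p,q)
y=M['kn']-M['sp'];print(np.linalg.norm(y[:2]),np.degrees(np.arctan2(y[1],y[0])))
x=M['p1']-M['p2'];print(np.linalg.norm(x[:2]),np.degrees(np.arctan2(x[1],x[0])),(M['p1']+M['p2'])/2)
E
```

```text
sp [ 0.53518543 -0.00324903  0.139     ] [ 0.53130379 -0.01161688  0.139     ]
p1 [0.49198427 0.0055439  0.145     ] [ 0.48308055 -0.00679528  0.145     ]
p2 [ 0.58122958 -0.01410311  0.145     ] [ 0.57054379 -0.02546918  0.145     ]
kn [0.55916884 0.11716954 0.135     ] [0.55231306 0.10716698 0.135     ]
0.12169854884371913 79.34743855529902
0.0904079678204153 167.7643266864806 [ 0.53170955 -0.01020592  0.145     ]
```

Emit:
{"method": "drive_tool", "body": {"series": [[[0,0,4],0],[[0,0,3],0],[[1.5,-4,1],-8],[[2,-4,1],-8],[[2,-4,0],-8],[[2,-4,0],-8],[[2,-4,0],-8],[[2,-4,0],-8],[[2,-4,0],-8],[[2,-4,0],-8]]}}

```text
time: 1.35
ee_pos: [0.387, 0.259, 0.2844]
eef_rot: [0.682, 0.731, -0.0, -0.0]
ft_force: [0.9, 0.6, -0.2]
width: 0.0868
grip_force: 0.0
```

Emit:
{"method": "drive_tool", "body": {"series": [[[2,-4,0],-8],[[2,-4,0],-8],[[2,-4,0],0],[[2,-3,0],0],[[2,-3,0],0],[[2,-2,0],0],[[2,-1,0],0],[[1.5,0,0],0],[[0,0,0],0],[[0,0,0],0]]}}

```text
time: 2.6
ee_pos: [0.5412, 0.0506, 0.2845]
eef_rot: [0.776, 0.631, -0.0, -0.0]
ft_force: [-0.4, -0.2, 0.1]
width: 0.0872
grip_force: 0.0
```

```bash
cat >>h.py <<'E'
def wrist(vision,r):
    from scipy.spatial.transform import Rotation as Ro
    s=r.read_state();c=vision.camera('wrist')
    T=np.eye(4);T[:3,:3]=Ro.from_quat(s['eef_rot']).as_matrix();T[:3,3]=s['ee_pos']
    C=T@c['mount'];c['R']=C[:3,:3].T;c['t']=-c['R']@C[:3,3];c['s']=s
    return c
E
python3 - <<'E'
from bench import r,vision
import cv2,pickle
from h import *
c=wrist(vision,r);pickle.dump(c,open('w1.pkl','wb'));s=c['s']
print(s['time'],s['ee_pos'],s['eef_rot'],s['joint_positions'],s['ft_force'],c['mount'],c['intrinsics'])
cv2.imwrite('pics/w1.png',cv2.resize(c["color"][:,:,::-1],(800,600),interpolation=cv2.INTER_CUBIC))
E
```

```text
2.6 [0.54119901 0.05057038 0.28447123] [ 7.75783574e-01  6.30999027e-01 -2.48517398e-04 -1.12813942e-04] [-0.65522924  0.11413211  0.52923627  1.55603666 -0.05765906  1.48760911
 -0.32912127] [-0.43567893 -0.18578608  0.1245181 ] [[ 1.99997190e-04 -9.69742989e-01 -2.44128032e-01  6.64005873e-02]
 [ 9.99999957e-01  2.46280275e-04 -1.59061572e-04 -4.81036734e-04]
 [ 2.14372763e-04 -2.44127990e-01  9.69742996e-01 -1.88867594e-01]
 [ 0.00000000e+00  0.00000000e+00  0.00000000e+00  1.00000000e+00]] [[347.15235203   0.         279.38311637]
 [  0.         347.15235203 209.80778324]
 [  0.           0.           1.        ]]
```

View pics/w1.png

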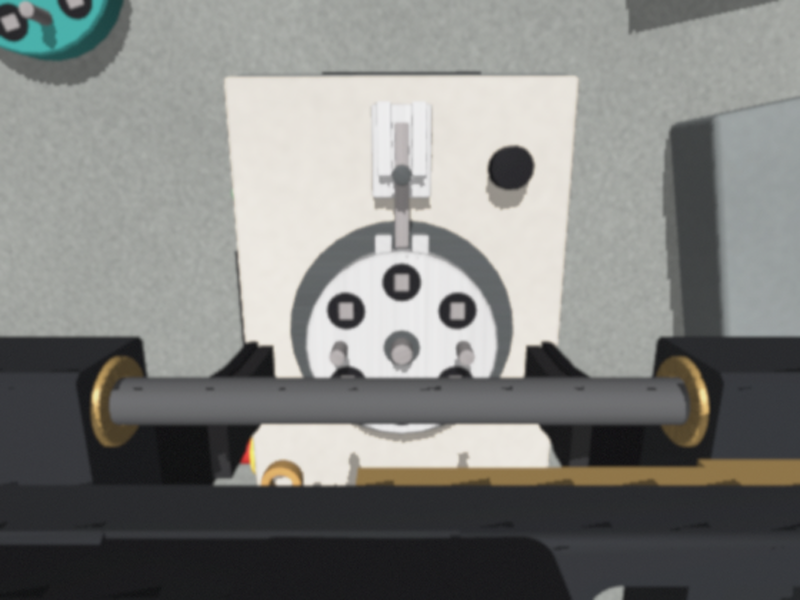

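The wrist view shows the knob top at (402,177), the spindle tip at (402,354), the pin tops at about (340,360) and (465,360), and the puck at (511,167).

```bash
python3 - <<'E'
import pickle,numpy as np
from h import hit
c=pickle.load(open('w1.pkl','rb'))
for n,u,v,z in [('kn',402,177,.135),('sp',402,354,.139),('p1',340,360,.145),('p2',465,360,.145),('puck',511,163,.105),('dl',226,77,.085),('dr',577,76,.085)]:
    print(n,hit(c,u*.7,v*.7,z)[:2])
k=hit(c,402*.7,177*.7,.135)-hit(c,402*.7,354*.7,.139);print(np.hypot(*k[:2]),np.degrees(np.arctan2(k[1],k[0])))
x,y=c['s']['eef_rot'][:2];print(np.degrees(np.arctan2(1-2*x*x,2*x*y)))
E
```

```text
kn [0.55569333 0.11394797]
sp [ 0.5308528  -0.00633364]
p1 [4.87609695e-01 3.42166629e-04]
p2 [ 0.57380947 -0.01754863]
puck [0.63419442 0.10744128]
dl [0.44509835 0.20865225]
dr [0.69445757 0.15748073]
0.1228198521722531 78.33133316433288
-11.75225744325548
```

Emit:
{"method": "drive_tool", "body": {"series": [[[0.7,3.2,0],0],[[0.8,3.2,0],0],[[0,0,-3],0],[[0,0,-3],0],[[0,0,-3],0],[[0,0,-2],0],[[0,0,-2],0],[[0,0,-1.5],0],[[0,0,-1.6],0],[[0,0,0],0]], "hand": 0.5}}

```text
time: 3.9
ee_pos: [0.5559, 0.1144, 0.1226]
eef_rot: [0.776, 0.631, -0.001, -0.0]
ft_force: [0.0, 0.4, 0.3]
width: 0.0438
grip_force: 0.0
```

Emit:
{"method": "drive_tool", "body": {"series": [[[0,0,0],0],[[0,0,0],0],[[0,0,0],0],[[0,0,0],0],[[0,0,0],0],[[0,0,0],0],[[0,0,0],0],[[0,0,0],0],[[0,0,0],0],[[0,0,0],0]], "hand": 1, "newtons": 12}}

```text
time: 5.15
ee_pos: [0.5567, 0.1145, 0.1237]
eef_rot: [0.776, 0.631, 0.0, 0.0]
ft_force: [0.5, -1.1, -0.1]
width: 0.0004
grip_force: 0.0
```

The fingers closed without holding the knob, so I'll take a look.

```bash
python3 - <<'E'
from bench import r,vision
import cv2,pickle
from h import *
c=wrist(vision,r);pickle.dump(c,open('w2.pkl','wb'));d=vision.camera('scene');pickle.dump(d,open('s2.pkl','wb'))
f=lambda i:cv2.resize(i,(500,375),interpolation=cv2.INTER_CUBIC)
a=c['color'][0:300,80:480,::-1];b=d['color'][195:285,240:360,::-1]
cv2.imwrite('pics/w2.png',cv2.resize(cv2.vconcat([cv2.resize(a,(480,300)),cv2.resize(b,(480,300),interpolation=cv2.INTER_CUBIC)]),(480,600)))
E
```

```text
(no output)
```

View pics/w2.png

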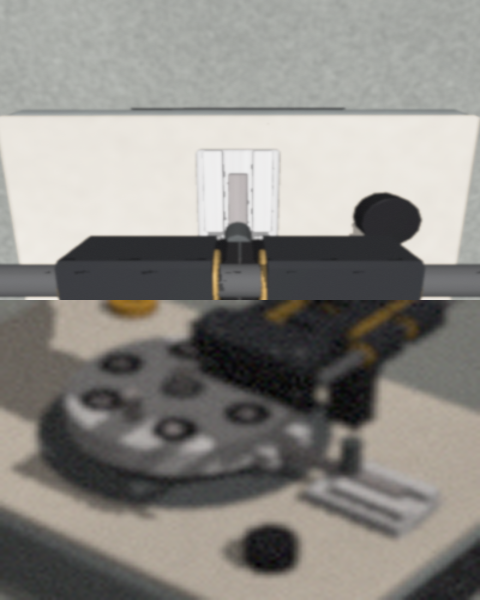

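```bash
python3 - <<'E'
import pickle,numpy as np
from h import hit
c=pickle.load(open('w2.pkl','rb'))
print(c['s']['ee_pos'],hit(c,277.5,229,.135))
for z in(.115,.135): 
  X=c['R']@np.array([.5567,.1145,z])+c['t'];p=c['intrinsics']@X;print(p[:2]/p[2])
E
```

```text
[0.5566946  0.11453254 0.12366416] [0.55747676 0.12573116 0.135     ]
[280.25563637 236.87235895]
[280.3399196  248.65610912]
```

```bash
python3 - <<'E'
import cv2,pickle
a,b=[pickle.load(open(n,'rb'))['color'][225:270,305:355,::-1] for n in('scene.pkl','s2.pkl')]
cv2.imwrite('pics/cmp.png',cv2.resize(cv2.hconcat([a,b]),(800,360),interpolation=cv2.INTER_CUBIC))
E
```

```text
(no output)
```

View pics/cmp.png

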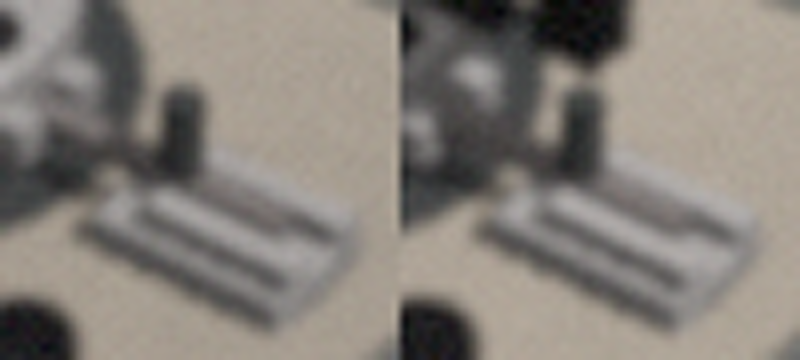

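The knob hasn't moved, so the fingers aren't where I assumed. I'll triangulate with height left free.

```bash
python3 - <<'E'
import pickle,numpy as np
a,b,w,w2=[pickle.load(open(n,'rb')) for n in('scene.pkl','side.pkl','w1.pkl','w2.pkl')]
def tri(obs):
    A=[];B=[]
    for c,u,v in obs:
        d=c['R'].T@np.linalg.solve(c['intrinsics'],[u,v,1]);d/=np.linalg.norm(d);o=-c['R'].T@c['t']
        M=np.eye(3)-np.outer(d,d);A.append(M);B.append(M@o)
    X=np.linalg.lstsq(np.vstack(A),np.hstack(B),rcond=None)[0]
    e=[]
    for c,u,v in obs:
        p=c['intrinsics']@(c['R']@X+c['t']);e.append(np.round(p[:2]/p[2]-[u,v],1))
    print(X.round(4),*e)
k=.15
P={'sp':(308,142,326,170),'p1':(385,74,230,182),'p2':(217,188,416,148),'kn':(587,279,217,66)}
W={'sp':(402,354),'p1':(340,360),'p2':(465,360),'kn':(402,177)}
for n,(u,v,x,y) in P.items():
    A=(a,240+u*k,195+v*k);B=(b,245+x*k,180+y*k);C=(w,W[n][0]*.7,W[n][1]*.7)
    print(n);tri([A,B]);tri([A,B,C])
tri([(w,402*.7,177*.7),(w2,277.5,229)])
for c in(a,b):
    X=c['R']@np.array([.5567,.1145,.1157])+c['t'];p=c['intrinsics']@X;print(p[:2]/p[2])
E
```

```text
sp
[ 0.5337 -0.0059  0.1364] [-0.6  0.3] [-0.5 -0.2]
[ 0.532  -0.0069  0.1364] [-0.7 -0.2] [-0.8  0.1] [ 1.2 -0.6]
p1
[0.4874 0.0018 0.1404] [-0.5  0.2] [-0.4 -0.2]
[4.868e-01 4.000e-04 1.408e-01] [-0.9 -0.1] [-0.3 -0.1] [-0.3 -1.4]
p2
[ 0.576  -0.0179  0.1402] [-0.2  0.1] [-0.2 -0.1]
[ 0.5748 -0.0189  0.1402] [-0.3 -0.3] [-0.3  0.2] [ 0.6 -0.7]
kn
[0.5562 0.1148 0.1314] [-0.5  0.3] [-0.3 -0.2]
[0.5558 0.1143 0.1314] [-0.6  0.1] [-0.3 -0.1] [ 0.  -0.4]
[0.5553 0.1139 0.0964] [-0.5 -0. ] [0.8 0. ]
[327.23844016 242.65518126]
[277.36265103 194.07819565]
```

Emit:
{"method": "drive_tool", "body": {"series": [[[0,0,0],0],[[0,0,0],0],[[0,0,0],0],[[0,0,0],0],[[0,0,-0.2],0],[[0,0,-0.2],0],[[0,0,-0.2],0],[[0,0,-0.2],0],[[0,0,0],0],[[0,0,0],0]], "hand": 0.5}}

```text
time: 6.5
ee_pos: [0.5567, 0.1145, 0.1157]
eef_rot: [0.776, 0.631, 0.0, 0.0]
ft_force: [0.2, 0.5, -0.7]
width: 0.0436
grip_force: 0.0
```

```bash
python3 - <<'E'
from bench import r
print(r.finger_overhang,[x for x in dir(r) if x[0]!='_']);print(r.read_state())
E
```

```text
0.008 ['PlanningError', 'close_job', 'finger_overhang', 'read_state']
{'time': 6.5, 'joint_positions': array([-0.68427882,  0.27830289,  0.47316585,  1.73893776, -0.13713794,
        1.15693856, -0.37672951]), 'joint_vel': array([ 0.00079199, -0.00132286, -0.00089481, -0.00041955, -0.00144074,
       -0.00113018,  0.0002123 ]), 'joint_torque': array([-5.83649206e-03, -5.02049339e+01,  5.56624934e+00, -3.62175965e+01,
       -6.37645810e-02,  6.65241096e-03,  8.57077430e-04]), 'ee_pos': array([0.55673681, 0.11448035, 0.11571252]), 'eef_rot': array([7.75843582e-01, 6.30925297e-01, 6.29532393e-05, 4.57944728e-05]), 'ft_force': array([ 0.20329281,  0.51382546, -0.69546933]), 'torque': array([-0.10081612,  0.04441676,  0.02135993]), 'grip_force': 0.0, 'width': 0.04363265866479333}
```

Emit:
{"method": "drive_tool", "body": {"series": [[[0,0,-0.1],0],[[0,0,-0.1],0],[[0,0,-0.1],0],[[0,0,-0.1],0],[[0,0,-0.1],0],[[0,0,-0.1],0],[[0,0,-0.1],0],[[0,0,-0.1],0],[[0,0,0],0],[[0,0,0],0]]}}

```text
time: 7.75
ee_pos: [0.5567, 0.1145, 0.1077]
eef_rot: [0.776, 0.631, 0.0, 0.0]
ft_force: [1.0, 0.9, 0.1]
width: 0.0436
grip_force: 0.0
```

Emit:
{"method": "drive_tool", "body": {"series": [[[0,0,0],0],[[0,0,0],0],[[0,0,0],0],[[0,0,0],0],[[0,0,0],0],[[0,0,0],0],[[0,0,0],0],[[0,0,0],0],[[0,0,0],0],[[0,0,0],0]], "hand": 1, "newtons": 8}}

```text
time: 9.0
ee_pos: [0.5567, 0.1145, 0.1077]
eef_rot: [0.776, 0.631, 0.0, 0.0]
ft_force: [-0.7, -0.4, 0.8]
width: 0.0008
grip_force: 0.0
```

Still nothing in the grip. One composite look, with the predicted tip position marked.

```bash
python3 - <<'E'
from bench import r,vision
import cv2,pickle,numpy as np
from h import *
c=wrist(vision,r);d=vision.camera('scene');e=vision.camera('side')
pickle.dump((c,d,e),open('t3.pkl','wb'));p=c['s']['ee_pos']
def crop(m,cx,cy,w,h,W,H):
    im=m['color'][cy:cy+h,cx:cx+w,::-1];im=cv2.resize(im,(W,H),interpolation=cv2.INTER_CUBIC)
    for z,col in((p[2]-.008,(0,0,255)),(p[2]+.011,(0,255,0)),(p[2]+.07,(255,0,0))):
        q=m['intrinsics']@(m['R']@np.array([p[0],p[1],z])+m['t']);q=q[:2]/q[2];cv2.circle(im,(int((q[0]-cx)*W/w),int((q[1]-cy)*H/h)),3,col,1)
    return im
o=cv2.vconcat([cv2.hconcat([crop(d,280,170,100,100,400,400),crop(e,230,120,100,100,400,400)]),crop(c,140,160,280,70,800,200)])
cv2.imwrite('pics/t3.png',o)
E
```

```text
(no output)
```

View pics/t3.png

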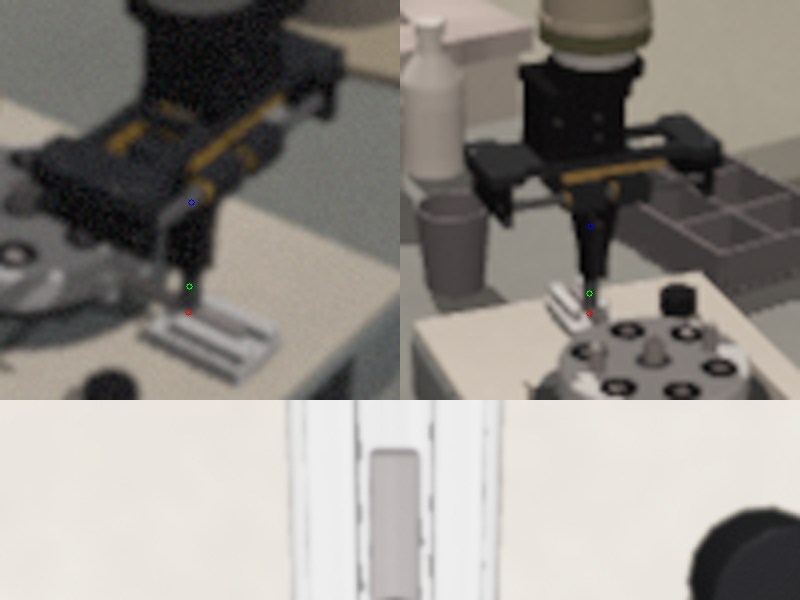

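Seen from the scene and side cameras, the black fingers still end at about the knob's top. They stand higher than the pose reading suggests, so I'll go lower while watching the force.

Emit:
{"method": "drive_tool", "body": {"series": [[[0,0,0],0],[[0,0,0],0],[[0,0,0],0],[[0,0,0],0],[[0,0,-0.2],0],[[0,0,-0.2],0],[[0,0,-0.2],0],[[0,0,-0.2],0],[[0,0,0],0],[[0,0,0],0]], "hand": 0.5}}

```text
time: 10.4
ee_pos: [0.5568, 0.1145, 0.0997]
eef_rot: [0.776, 0.631, 0.0, 0.0]
ft_force: [-0.3, -0.0, 0.2]
width: 0.0438
grip_force: 0.0
```

Emit:
{"method": "drive_tool", "body": {"series": [[[0,0,-0.1],0],[[0,0,-0.1],0],[[0,0,-0.1],0],[[0,0,-0.1],0],[[0,0,0],0],[[0,0,0],0],[[0,0,0],0],[[0,0,0],0],[[0,0,0],0],[[0,0,0],0]]}}

```text
time: 11.65
ee_pos: [0.5567, 0.1145, 0.0957]
eef_rot: [0.776, 0.631, 0.0, 0.0]
ft_force: [-0.3, -0.4, -0.4]
width: 0.0436
grip_force: 0.0
```

Emit:
{"method": "drive_tool", "body": {"series": [[[0,0,0],0],[[0,0,0],0],[[0,0,0],0],[[0,0,0],0],[[0,0,0],0],[[0,0,0],0],[[0,0,0],0],[[0,0,0],0],[[0,0,0],0],[[0,0,0],0]], "hand": 1, "newtons": 8}}

```text
time: 12.9
ee_pos: [0.556, 0.1147, 0.0956]
eef_rot: [0.776, 0.631, -0.0, -0.0]
ft_force: [-5.8, 0.4, 3.5]
width: 0.0134
grip_force: 8.0
```

Knob gripped (width 13.4 mm, 8 N). The pose reading is about 25–30 mm low in z, and I'll allow for that from here. Next, slide the catch outward.

Emit:
{"method": "drive_tool", "body": {"series": [[[0.06,0.32,0],0],[[0.07,0.32,0],0],[[0.06,0.32,0],0],[[0.07,0.32,0],0],[[0.06,0.32,0],0],[[0.07,0.32,0],0],[[0.06,0.32,0],0],[[0.07,0.32,0],0],[[0,0,0],0],[[0,0,0],0]]}}

```text
time: 14.15
ee_pos: [0.5612, 0.1401, 0.0956]
eef_rot: [0.776, 0.631, -0.001, -0.0]
ft_force: [-5.3, -0.2, 3.3]
width: 0.0134
grip_force: 8.0
```

Emit:
{"method": "drive_tool", "body": {"series": [[[0,0,0],0],[[0,0,0],0],[[0,0,0],0],[[0,0,0],0],[[0,0,2],0],[[0,0,3],0],[[0,0,3],0],[[-0.5,-2.8,0],-4],[[-0.5,-3,0],-8],[[-1,-3,0],-8]], "hand": 0.5}}

```text
time: 15.4
ee_pos: [0.5412, 0.0498, 0.1748]
eef_rot: [0.875, 0.484, -0.0, 0.0]
ft_force: [0.6, -0.5, 1.2]
width: 0.0437
grip_force: 0.0
```

Emit:
{"method": "drive_tool", "body": {"series": [[[-0.5,-3,0],-8],[[-0.5,-3,0],0],[[0,0,0],0],[[0,0,-2],0],[[0,0,-2],0],[[0,0,0],0],[[0,0,0],0],[[0,0,0],0],[[0,0,0],0],[[0,0,0],0]], "hand": 0.1}}

```text
time: 16.65
ee_pos: [0.532, -0.0079, 0.1359]
eef_rot: [0.905, 0.425, 0.0, 0.0]
ft_force: [0.2, 0.6, 0.5]
width: 0.0783
grip_force: 0.0
```

```bash
python3 - <<'E'
from bench import r,vision
import cv2,pickle,numpy as np
from h import *
c=wrist(vision,r);d=vision.camera('scene');e=vision.camera('side')
pickle.dump((c,d,e),open('t4.pkl','wb'));p=c['s']['ee_pos'];print(p,c['s']['joint_positions'])
def crop(m,cx,cy,w,h,W,H):
    im=m['color'][cy:cy+h,cx:cx+w,::-1];return cv2.resize(im,(W,H),interpolation=cv2.INTER_CUBIC)
o=cv2.vconcat([cv2.hconcat([crop(d,240,170,100,80,400,320),crop(e,240,140,100,80,400,320)]),crop(c,80,200,400,140,800,280)])
cv2.imwrite('pics/t4.png',o)
E
```

```text
[ 0.53203713 -0.00785005  0.13592208] [-0.61654339  0.18096116  0.61044396  1.81396421 -0.11187866  1.18056408
 -0.6650478 ]
```

View pics/t4.png

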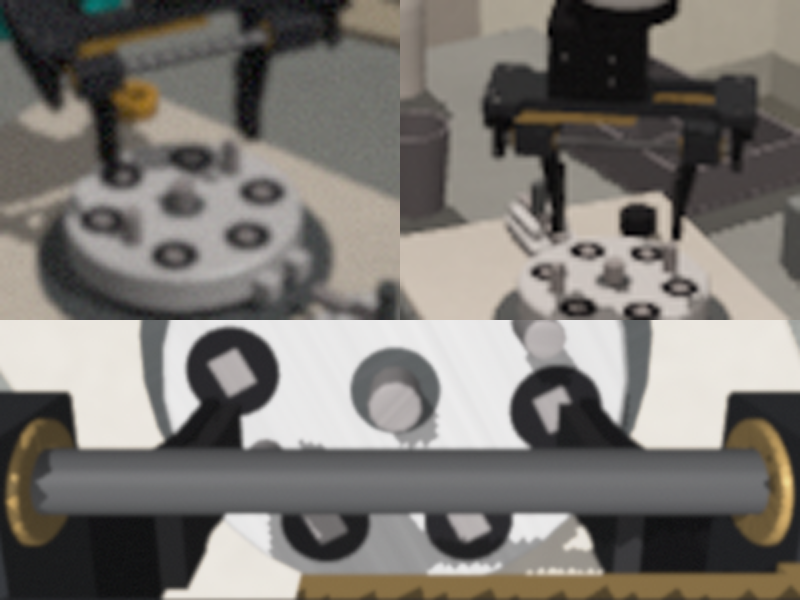

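Catch is out. The fingers stand about 28° clockwise of the pins, centred on the spindle (tip at (397,405), fingertips at (235,410) and (570,405)). Descending to contact.

Emit:
{"method": "drive_tool", "body": {"series": [[[-0.1,0,-0.8],0],[[0,0,-0.8],0],[[0,0,-0.8],0],[[0,0,-0.6],0],[[0,0,0],0],[[0,0,-0.1],0],[[0,0,-0.1],0],[[0,0,-0.1],0],[[0,0,-0.1],0],[[0,0,-0.1],0]]}}

```text
time: 18.05
ee_pos: [0.5309, -0.0079, 0.1006]
eef_rot: [0.905, 0.425, 0.0, 0.0]
ft_force: [-0.5, -0.1, -0.5]
width: 0.0781
grip_force: 0.0
```

Emit:
{"method": "drive_tool", "body": {"series": [[[0,0,-0.1],0],[[0,0,-0.1],0],[[0,0,-0.1],0],[[0,0,-0.1],0],[[0,0,-0.1],0],[[0,0,0],0],[[0,0,0],0],[[0,0,0],0],[[0,0,0],0],[[0,0,0],0]]}}

```text
time: 19.3
ee_pos: [0.5309, -0.0079, 0.0957]
eef_rot: [0.905, 0.425, 0.0, 0.0]
ft_force: [-1.3, 0.2, -1.3]
width: 0.0782
grip_force: 0.0
```

Emit:
{"method": "drive_tool", "body": {"series": [[[0,0,-0.1],0],[[0,0,-0.1],0],[[0,0,-0.1],0],[[0,0,-0.1],0],[[0,0,-0.1],0],[[0,0,-0.1],0],[[0,0,0],0],[[0,0,0],0],[[0,0,0],0],[[0,0,0],0]]}}

```text
time: 20.55
ee_pos: [0.531, -0.0079, 0.0899]
eef_rot: [0.905, 0.424, 0.0, 0.0]
ft_force: [-2.3, -0.4, 5.0]
width: 0.0783
grip_force: 2.6
```

Emit:
{"method": "drive_tool", "body": {"series": [[[0,0,-0.1],0],[[0,0,-0.1],0],[[0,0,0],2],[[0,0,0],2],[[0,0,0],2],[[0,0,0],2],[[0,0,0],2],[[0,0,0],2],[[0,0,0],0],[[0,0,0],0]]}}

```text
time: 21.8
ee_pos: [0.5311, -0.0076, 0.0878]
eef_rot: [0.858, 0.514, 0.001, -0.001]
ft_force: [0.9, 5.8, 3.5]
width: 0.0788
grip_force: 66.2
```

```bash
python3 - <<'E'
from bench import r,vision
import cv2,pickle,numpy as np
from h import *
s=r.read_state();print(s['ft_force'],s['torque'],s['width'],s['grip_force'],s['ee_pos'])
c=wrist(vision,r);d=vision.camera('scene');e=vision.camera('side')
pickle.dump((c,d,e),open('t5.pkl','wb'))
def crop(m,cx,cy,w,h,W,H):
    im=m['color'][cy:cy+h,cx:cx+w,::-1];return cv2.resize(im,(W,H),interpolation=cv2.INTER_CUBIC)
o=cv2.vconcat([cv2.hconcat([crop(d,245,180,80,64,400,320),crop(e,260,160,80,64,400,320)]),crop(c,80,200,400,140,800,280)])
cv2.imwrite('pics/t5.png',o)
E
```

```text
[0.94012696 5.81601332 3.53805172] [ 1.28994452 -0.21184175 -5.97741675] 0.07878328966673873 66.22497638406912 [ 0.53105718 -0.00758307  0.08777806]
```

View pics/t5.png

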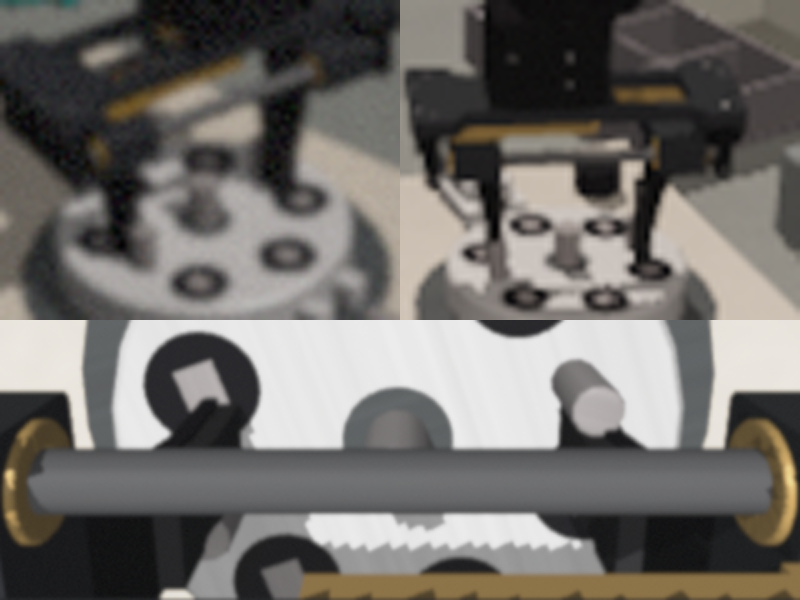

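Both fingers bear on the pins. The torque is -6 Nm and the carrier does not appear to have turned. I'll check numerically how far the catch is out, before forcing anything.

```bash
python3 - <<'E'
import pickle,numpy as np,cv2
a=pickle.load(open('scene.pkl','rb'));b=pickle.load(open('side.pkl','rb'))
_,d,e=pickle.load(open('t5.pkl','rb'));_,d4,e4=pickle.load(open('t4.pkl','rb'))
def pr(c,X): p=c['intrinsics']@(c['R']@X+c['t']);return (p[:2]/p[2]).round(1)
u=np.array([.2019,.9794,0]);k=np.array([.556,.1147,.122])
for n,c0,cs in(('scene',a,(d4,d)),('side',b,(e4,e))):
    print(n,'pred',pr(c0,k),pr(c0,k+.0255*u))
    x,y=pr(c0,k).astype(int);T=c0['color'][y-7:y+6,x-4:x+5]
    for c in cs:
        w=c['color'][y-20:y+30,x-25:x+35];m=cv2.matchTemplate(w,T,cv2.TM_CCOEFF_NORMED);_,v,_,l=cv2.minMaxLoc(m)
        print(round(v,2),l[0]+x-25+4,l[1]+y-20+7,'at old',round(float(m[13,21]),2), 'ref',(x,y))
# lug: compare
for n,c in(('0',a),('t4',d4),('t5',d)):
    T=a['color'][228:250,303:317];w=c['color'][215:265,290:335];m=cv2.matchTemplate(w,T,cv2.TM_CCOEFF_NORMED);print(n,cv2.minMaxLoc(m)[1::2])
E
```

```text
scene pred [327.5 240.3] [336.7 244.7]
0.95 336 244 at old 0.32 ref (np.int64(327), np.int64(240))
0.95 336 244 at old 0.33 ref (np.int64(327), np.int64(240))
side pred [277.2 192.4] [274.2 189.1]
0.64 278 184 at old 0.18 ref (np.int64(277), np.int64(192))
0.67 277 193 at old 0.63 ref (np.int64(277), np.int64(192))
0 (1.0, (13, 13))
t4 (0.960587203502655, (13, 13))
t5 (0.8775095343589783, (14, 14))
```

```bash
python3 - <<'E'
import pickle,numpy as np
from h import hit
c4=pickle.load(open('t4.pkl','rb'))[0];c5=pickle.load(open('t5.pkl','rb'))[0]
def H(c,u,v,z,d): return hit(c,u,v,z-d)[:2]
for d in(0,.01,.02,.03,.04):
    s=H(c4,278.5,242.5,.139,d);p=H(c4,352.5,210,.145,d);q=H(c5,380,245,.145,d)
    A=np.array([.5308,-.008])
    f=lambda v:(np.hypot(*v).round(4),np.degrees(np.arctan2(v[1],v[0])).round(1))
    print(d,s.round(4),f(p-s),f(p-A),f(q-A))
E
```

```text
0 [ 0.5315 -0.007 ] (np.float64(0.0445), np.float64(-12.4)) (np.float64(0.045), np.float64(-11.0)) (np.float64(0.0442), np.float64(-2.9))
0.01 [ 0.5292 -0.0097] (np.float64(0.047), np.float64(-12.5)) (np.float64(0.0458), np.float64(-15.0)) (np.float64(0.0457), np.float64(-8.6))
0.02 [ 0.5269 -0.0124] (np.float64(0.0494), np.float64(-12.6)) (np.float64(0.0469), np.float64(-18.9)) (np.float64(0.0476), np.float64(-13.9))
0.03 [ 0.5247 -0.0151] (np.float64(0.0518), np.float64(-12.7)) (np.float64(0.0481), np.float64(-22.7)) (np.float64(0.0498), np.float64(-18.8))
0.04 [ 0.5224 -0.0178] (np.float64(0.0542), np.float64(-12.8)) (np.float64(0.0495), np.float64(-26.2)) (np.float64(0.0524), np.float64(-23.2))
```

The pin angle says the carrier turned about 6°, and the tool sank 2 mm with little resistance. So it has probably begun to enter the hex, which is now blocking the turn. Ease off the turning and press.

Emit:
{"method": "drive_tool", "body": {"series": [[[0,0,0],-1],[[0,0,0],-0.5],[[0,0,0],0],[[0,0,0],0],[[0,0,-0.1],0],[[0,0,-0.1],0],[[0,0,0],0],[[0,0,0],0],[[0,0,0],0],[[0,0,0],0]]}}

```text
time: 23.2
ee_pos: [0.5312, -0.0076, 0.0876]
eef_rot: [0.863, 0.506, 0.001, -0.0]
ft_force: [-8.5, 4.6, 25.6]
width: 0.0785
grip_force: 39.2
```

```bash
python3 - <<'E'
from bench import r
s=r.read_state();print(s['ft_force'],s['torque'],s['ee_pos'],s['eef_rot'])
E
```

```text
[-8.47566251  4.61760418 25.6208705 ] [ 0.94925014  2.08379046 -2.91076014] [ 0.53117705 -0.00764951  0.08759867] [ 8.62798904e-01  5.05546633e-01  6.34832913e-04 -4.99217274e-04]
```

Emit:
{"method": "drive_tool", "body": {"series": [[[0,0,0],-0.5],[[0,0,0],-0.5],[[0,0,0],-0.5],[[0,0,0],-0.5],[[0,0,0],0],[[0,0,-0.05],0],[[0,0,-0.05],0],[[0,0,0],0],[[0,0,0],0],[[0,0,0],0]]}}

```text
time: 24.45
ee_pos: [0.5313, -0.0077, 0.0867]
eef_rot: [0.871, 0.492, 0.0, -0.0]
ft_force: [-8.5, 3.7, 26.3]
width: 0.0779
grip_force: 23.1
```

```bash
cat >st.py <<'E'
from bench import r,vision
import pickle,numpy as np,cv2
s=r.read_state();x,y=s['eef_rot'][:2]
print('t',s['time'],'F',s['ft_force'].round(1),'M',s['torque'].round(2),'p',s['ee_pos'].round(4),'yaw',np.degrees(np.arctan2(1-2*x*x,2*x*y)).round(2),s['eef_rot'].round(4),s['grip_force'])
E
python3 st.py
```

```text
t 24.45 F [-8.5  3.7 26.3] M [ 0.7   2.04 -1.4 ] p [ 0.5313 -0.0077  0.0867] yaw -31.11 [ 8.708e-01  4.916e-01  5.000e-04 -1.000e-04] 23.122994068544358
```

Comparing the specimens in the last two scene views, they sit about 2 px lower and have turned a little counterclockwise, so the carrier is partly engaged. I'll fit its height, angle and tilt numerically.

```bash
cat >fit.py <<'E'
import pickle,numpy as np,cv2,sys
from scipy.optimize import minimize
from scipy.spatial.transform import Rotation as Ro
from bench import r,vision
A=np.array([.5312,-.0075,.120])
refs=[pickle.load(open(n,'rb')) for n in('scene.pkl','side.pkl')]
g=np.arange(-.066,.0661,.0015);X,Y=np.meshgrid(g,g);m=np.hypot(X,Y)<.066;m&=np.hypot(X,Y)>.022
P=np.stack([X[m],Y[m],0*X[m]],1)
def smp(c,Q):
    im=cv2.GaussianBlur(c['color'].mean(2).astype(np.float32),(0,0),.8)
    p=(c['R']@Q.T+c['t'][:,None]);p=c['intrinsics']@p;p=p[:2]/p[2]
    return cv2.remap(im,p[0].astype(np.float32)[None],p[1].astype(np.float32)[None],cv2.INTER_LINEAR)[0]
R0=[smp(c,P+A) for c in refs]
def fit(cs):
    def cost(q):
        dz,a,tx,ty=q;Q=P@Ro.from_euler('zxy',[a,tx,ty],degrees=True).as_matrix().T+A+[0,0,dz*1e-3]
        e=0
        for r0,c in zip(R0,cs):
            s=smp(c,Q);k=s>45 ; k|=r0<110
            s=np.clip(s/np.median(s),.3,1.1);t=np.clip(r0/np.median(r0),.3,1.1)
            e+=np.minimum(abs(s-t),.3).mean()
        return e
    best=min(((cost([z,a,0,0]),z,a) for z in range(-14,5,2) for a in range(-30,61,3)))
    o=minimize(cost,[best[1],best[2],0,0],method='Nelder-Mead',options=dict(initial_simplex=[[best[1],best[2],0,0],[best[1]+2,best[2],0,0],[best[1],best[2]+3,0,0],[best[1],best[2],2,0],[best[1],best[2],0,2]]))
    print('dz mm, turn deg, tilt x,y deg',o.x.round(1),'cost',round(o.fun,4),best)
if __name__=='__main__':
    import st
    for n in sys.argv[1:]: fit(pickle.load(open(n,'rb'))[1:])
    fit([vision.camera('scene'),vision.camera('side')])
E
python3 fit.py t4.pkl t5.pkl
```

```text
t 24.45 F [-8.5  3.7 26.3] M [ 0.7   2.04 -1.4 ] p [ 0.5313 -0.0077  0.0867] yaw -31.11 [ 8.708e-01  4.916e-01  5.000e-04 -1.000e-04] 23.122994068544358
dz mm, turn deg, tilt x,y deg [-0.6 -0.6  0.6 -0.5] cost 0.1188 (np.float32(0.12117359), 0, 0)
dz mm, turn deg, tilt x,y deg [-7.5  1.8  1.9 -0.8] cost 0.1819 (np.float32(0.18919992), -8, 3)
dz mm, turn deg, tilt x,y deg [-8.4  0.4  1.7 -1.5] cost 0.184 (np.float32(0.19130528), -8, 0)
```

The carrier is already about 8 mm down, tilted about 2° with the side at about +49° high. That side is square to the finger line, so it's getting no push. I'll back off the pins, close the fingers and press on the high side.

Emit:
{"method": "drive_tool", "body": {"series": [[[0,0,0.1],-2],[[0,0,0.1],-3],[[0,0,0],-2],[[0,0,1.5],0],[[0,0,2],0],[[0,0,2],0],[[0,0,0],0],[[1.6,1.8,0],0],[[1.7,1.9,0],0],[[0,0,0],0]], "hand": 1}}

```text
time: 25.8
ee_pos: [0.5639, 0.0306, 0.1407]
eef_rot: [0.899, 0.438, -0.001, 0.0]
ft_force: [0.4, 0.2, -0.2]
width: 0.0003
grip_force: 0.0
```

```bash
python3 fit.py
```

```text
t 25.8 F [ 0.4  0.2 -0.2] M [-0.13  0.14  0.04] p [0.5639 0.0306 0.1407] yaw -38.06 [ 8.990e-01  4.379e-01 -8.000e-04  1.000e-04] 0.0
dz mm, turn deg, tilt x,y deg [-8.6 -0.5  0.9 -2.9] cost 0.2117 (np.float32(0.21635419), -10, -3)
```

Emit:
{"method": "drive_tool", "body": {"series": [[[0,0,-1.5],0],[[0,0,-1.5],0],[[0,0,-1.2],0],[[0,0,-0.4],0],[[0,0,-0.2],0],[[0,0,-0.2],0],[[0,0,-0.1],0],[[0,0,-0.1],0],[[0,0,0],0],[[0,0,0],0]]}}

```text
time: 27.15
ee_pos: [0.5639, 0.0291, 0.0897]
eef_rot: [0.9, 0.436, 0.0, 0.0]
ft_force: [-0.3, -0.5, -0.3]
width: 0.0005
grip_force: 0.0
```

Emit:
{"method": "drive_tool", "body": {"series": [[[0,0,-0.2],0],[[0,0,-0.2],0],[[0,0,-0.1],0],[[0,0,-0.1],0],[[0,0,-0.1],0],[[0,0,-0.1],0],[[0,0,0],0],[[0,0,0],0],[[0,0,0],0],[[0,0,0],0]]}}

```text
time: 28.4
ee_pos: [0.5642, 0.0291, 0.0835]
eef_rot: [0.9, 0.436, 0.001, -0.0]
ft_force: [-9.7, -1.1, 20.9]
width: 0.0005
grip_force: 10.5
```

```bash
python3 fit.py
```

```text
t 28.4 F [-9.7 -1.1 20.9] M [-0.16  2.16  0.01] p [0.5642 0.0291 0.0835] yaw -38.28 [ 8.998e-01  4.362e-01  5.000e-04 -3.000e-04] 10.451322114095092
dz mm, turn deg, tilt x,y deg [-12.7  -0.7  -1.2   0.5] cost 0.2336 (np.float32(0.23685357), -12, 0)
```

Down about 12 mm on this side. Now press the opposite side.

Emit:
{"method": "drive_tool", "body": {"series": [[[0,0,2],0],[[0,0,3],0],[[-3.3,-3.7,0],0],[[-3.3,-3.7,0],0],[[0,0,0],0],[[0,0,-2],0],[[0,0,-2],0],[[0,0,-0.4],0],[[0,0,0],0],[[0,0,0],0]]}}

```text
time: 29.75
ee_pos: [0.4985, -0.0448, 0.0884]
eef_rot: [0.9, 0.436, 0.001, 0.0]
ft_force: [0.6, 0.3, -0.3]
width: 0.0008
grip_force: 0.0
```

```bash
python3 fit.py
```

```text
t 29.75 F [ 0.6  0.3 -0.3] M [-0.07  0.15  0.01] p [ 0.4985 -0.0448  0.0884] yaw -38.25 [8.997e-01 4.364e-01 5.000e-04 2.000e-04] 0.0
dz mm, turn deg, tilt x,y deg [-12.4  -0.6   0.9  -0.3] cost 0.1749 (np.float32(0.17828876), -12, 0)
```

Emit:
{"method": "drive_tool", "body": {"series": [[[0,0,-0.2],0],[[0,0,-0.1],0],[[0,0,-0.1],0],[[0,0,-0.1],0],[[0,0,-0.1],0],[[0,0,-0.1],0],[[0,0,0],0],[[0,0,0],0],[[0,0,0],0],[[0,0,0],0]]}}

```text
time: 31.1
ee_pos: [0.498, -0.0449, 0.0834]
eef_rot: [0.9, 0.436, 0.0, -0.001]
ft_force: [-17.9, 1.5, 39.0]
width: 0.0005
grip_force: 19.3
```

```bash
python3 fit.py
```

```text
t 31.1 F [-17.9   1.5  39. ] M [0.19 4.11 0.04] p [ 0.498  -0.0449  0.0834] yaw -38.29 [ 8.999e-01  4.361e-01  4.000e-04 -9.000e-04] 19.280649562133476
dz mm, turn deg, tilt x,y deg [-12.4  -0.5   1.1  -0.4] cost 0.1873 (np.float32(0.19201952), -12, 0)
```

Emit:
{"method": "drive_tool", "body": {"series": [[[0,0,2],0],[[0,0,4],0],[[0,0,5],0],[[-2,4,3],0],[[-3,5,0],0],[[-3,5,0],0],[[-2,5,0],0],[[0,5,0],0],[[0,3,0],0],[[0,0,0],0]]}}

```text
time: 32.45
ee_pos: [0.3973, 0.227, 0.2203]
eef_rot: [0.899, 0.438, -0.0, 0.0]
ft_force: [0.0, -0.9, 0.2]
width: 0.0004
grip_force: 0.0
```

```bash
cat >m.py <<'E'
from fit import *
a=[vision.camera('scene'),vision.camera('side')]
pickle.dump([0]+a,open('t6.pkl','wb'));fit(a)
# pins + lug: 3-D points incl. pin cylinders, lug blocks, NCC score vs turn, dz
th=np.radians(-11.65);pts=[]
for sx in(.046,-.046):
    for z in np.arange(.004,.021,.002):
        for dx in np.arange(-.012,.0121,.002): 
            for dy in np.arange(-.012,.0121,.004): pts.append([sx+dx,dy,z])
for x in np.arange(-.026,.0261,.002):
    for y in np.arange(.07,.088,.002): pts.append([x,y,-.010])
pts=np.array(pts)@Ro.from_euler('z',th).as_matrix().T
r0=[smp(c,pts+A) for c in refs]
res=[]
for z in np.arange(-15,4,1.):
    for t in range(-58,59):
        Q=pts@Ro.from_euler('z',t,degrees=True).as_matrix().T+A+[0,0,z*1e-3]
        res.append((sum(np.corrcoef(u,smp(c,Q))[0,1] for u,c in zip(r0,a))/2,z,t))
for q in sorted(res)[::-1][:8]: print(q)
print(max(q for q in res if abs(q[2])<5), max(q for q in res if abs(q[2])>8))
E
python3 m.py; python3 st.py
```

```text
dz mm, turn deg, tilt x,y deg [-11.9   0.    0.3  -0. ] cost 0.0569 (np.float32(0.05863493), -12, 0)
(np.float64(0.9674040099461982), np.float64(-12.0), 0)
(np.float64(0.9657351355163415), np.float64(-12.0), -1)
(np.float64(0.9601510185639339), np.float64(-11.0), 0)
(np.float64(0.958252255316464), np.float64(-11.0), -1)
(np.float64(0.9574975451159845), np.float64(-12.0), 1)
(np.float64(0.9566543857584484), np.float64(-13.0), 0)
(np.float64(0.9552907385123268), np.float64(-13.0), -1)
(np.float64(0.9529353908722982), np.float64(-12.0), -2)
(np.float64(0.9674040099461982), np.float64(-12.0), 0) (np.float64(0.6914218592861018), np.float64(-13.0), -9)
t 32.55 F [ 0.  -0.3 -0.6] M [-0.1   0.13 -0.02] p [0.398  0.2244 0.2205] yaw -38.28 [ 8.999e-01  4.362e-01 -2.000e-04  3.000e-04] 0.0
```

The fit on clear images shows the carrier 12 mm down (home), level to about 0.3°, and turned about 0°. The catch was last measured about 25 mm out, and the arm is clear. Handing in.

```bash
python3 -c "
from bench import r
print(r.close_job())"
```

```text
the job is handed in; nothing more can be done
None
```

I handed the job in with the catch about 25 mm out and the carrier 12 mm down, at home height and level to about 0.3°; it dropped with no measurable net turn (about 0°), although your description says it starts 8–52° out of line, and I did not find out why.

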